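# Feed the next cell from the gravity rack to the charger

### The job

Take the end cell, the one lying against the stop, from the sloped rack of short fat cells (not the rack of thin ones, nor the loose cell on the bench) and let the next cell roll down to the stop. Lay the cell you took gently, lengthwise, in the middle of the charger's empty V-shaped saddle and let go.

Things in the scene. Friction and masses are not known exactly. Their poses are not given: they have to be found in the camera images.
- end_cell: Battery cell at the stop, lowest of three touching: cylinder 26 mm diameter, 50 mm long, flat ends, steel with grey sleeve, about 70 g. It lies level. Origin at its centre, y along the cylinder (x, z turn as it rolls). Its ends overhang the narrow end of the track by 7 mm each, free beside and below, so it can be gripped by its ends from above and lifted straight out.
- next_cell: The next cell up the track, alike, at first touching the end cell. Origin at its centre, y along the cylinder. It rolls down by itself when the end cell is lifted out.
- rack_stop (a point): Where the centre of a cell at the stop lies in the fixed aluminium rack, 60 mm above the table. z up, y level along the cell, x level, to the uphill side; the track climbs 0.2 rad. Here track and stop lip are 36 mm wide; the lip, on the -x side, ends 2 mm above the cell's centre. Guide walls, axis-high, start 28 mm uphill. The rack of thin cells (18 x 65 mm) may be on either hand.
- saddle (a point): Where a cell's centre lies at rest in the fixed charger's saddle, 55 mm above the table. z up, y level along the cell (either way round). The white V trough is 36 mm long in y, open-ended, 42 mm wide across, its rims about level with this point; the cell's ends overhang 7 mm each, free beside and below. The housing, 40 mm high, 120 mm wide, begins 37 mm away on the +x side.
There are look-alikes about, which are no part of the job. What is shaped like the next_cell but green or yellow is not meant. What is shaped like the end_cell but orange or red is not meant.

How it is judged:
By the outcome, as a careful person would: the job done as asked, in the order asked, and still so for the second after the job is handed in, with the robot touching nothing.
It also fails if it takes over 38 s, if anything falls off the work surface, if the arm or the gripper's body presses on something with over 40 N, if the wrist force passes 120 N, or if a joint passes its speed limit or range.

### The arm

A 7-joint arm with a two-finger parallel gripper is mounted at the origin on the work surface. World frame = base frame: x ahead of the robot, y to its left, z up, the work surface at z = 0. Lengths are in m, angles in rad, forces in N, time in s.
With the tool pointing down it reaches from about 0.425 to 0.925 m from the base axis. Payload 6.8 kg.
Tool frame: the origin (TCP) lies midway between the tips of the shut fingers; the grasp point (between the pads) lies 19 mm behind it; z points along the fingers, y is the direction in which the jaws open and shut (so a half turn about z gives the same grasp; the last joint's range is limited). The gripper opens to 88 mm and grips with 3 to 60 N. Pads are 20 mm wide; open, the fingers measure 115 mm over their backs; the gripper's body (75 mm by 178 mm) begins 61 mm behind the grasp point.
Start: joints at [1.041, 0.477, 0.022, 1.555, -0.011, 1.109, -0.083], TCP at [0.276, -0.616, 0.223] pointing down, gripper open.
Joint ranges: [-2.96, 2.96], [-0.34, 2.1], [-1.41, 1.46], [0.24, 2.44], [-1.37, 4.51], [0.17, 1.92], [-2.96, 2.96]. Speed limits (rad/s): [2.39, 2.39, 3.14, 3.14, 3.14, 3.14, 3.14].

### API

Orientations are given as a unit quaternion [x, y, z, w].
In Python, from plant import arm, claw, solve_ik, get_image, sign_off, read_clock, read_joint_pos, read_joint_vel, read_joint_torque, read_position, read_orientation, read_ft_force, read_wrist_torque, read_finger_gap gives the robot as it stands. Calls block until the motion is done:
- arm.move_to(position, orientation): joint-space move of the TCP to a pose.
- arm.move_straight(position, rot=None, rate=0.15, f_stop=None): straight line of the TCP; rot=None keeps the orientation; rate is the mean speed in m/s. With f_stop (N) it stops when the force on the tool has changed by that much, and returns True; else False.
- arm.goto_joints(angles): joint-space move.
- claw.move_gripper(opening, f_grip=None): finger opening in m; f_grip is the grip in N (None keeps the last); returns when the fingers have stopped.
- arm.hold(seconds).
- solve_ik(position, orientation): joint angles nearest the present ones, or None.
- get_image(name): name is "scene" or "top" or "wrist"; returns a dict with "img" (480x640x3 uint8, red, green, blue), "z_map" (480x640 float32, m along the optical axis (not along the pixel's ray), 0 where there is no reading), "fovy" (degrees; the focal length in pixels is half the picture's height over the tangent of half this angle, whatever the lens; pixels are square), "cx", "cy" (the principal point, pixels), "distortion" ([k1, k2, p1, p2, k3] as OpenCV has them; the pictures are not rectified), "R" (3x3) and "t" (3): a world point X has camera coordinates R X + t. Camera axes: x right, y down, z forward; pixel columns grow to the right and rows downward; lengths in m; the calibration is good to about 2 mm. A picture is of the moment at which its call begins.
A pose or a line that the arm cannot do raises arm.MotionError and nothing moves.
- sign_off(): hands the job in, once; it reports no verdict.
Readings, each from a call of its own:
- read_clock(): time.
- read_joint_pos(): joint angles.
- read_joint_vel(): joint speeds.
- read_joint_torque(): joint torques, N m.
- read_position(): TCP position.
- read_orientation(): TCP orientation.
- read_ft_force(): force on the tool from outside, world axes, zero at the start.
- read_wrist_torque(): the same for the moment, N m.
- read_finger_gap(): finger opening in m.
Only numpy, scipy, OpenCV 4.12 (cv2) and the standard library are available. Lean on these libraries where they do the work, as an engineer would, in place of code of your own. Each camera call takes 0.05 s, during which the arm holds its last target.

## Working session

There is one attempt and no reset: what is moved stays moved. The work goes in short steps, each a Python script; the robot and the scene stay as the last script left them, time stands still between calls to the robot, and variables do not carry over. Pictures are saved under pics/ and viewed, and the job is handed in when it is done.

```bash
ls; mkdir -p pics; cat > h.py <<'E'
import numpy as np, cv2
from plant import *
def cam(name,tag):
    d=get_image(name); np.savez(f'pics/{tag}.npz',**{k:np.array(v) for k,v in d.items()})
    cv2.imwrite(f'pics/{tag}.png',cv2.cvtColor(d['img'],cv2.COLOR_RGB2BGR)); return d
def K(d):
    f=240/np.tan(np.radians(float(d['fovy']))/2); return np.array([[f,0,float(d['cx'])],[0,f,float(d['cy'])],[0,0,1]])
def und(d,uv): return cv2.undistortPoints(np.array(uv,float).reshape(-1,1,2),K(d),np.array(d['distortion'],float)).reshape(-1,2)
def plane(d,uv,z):
    n=und(d,uv); r=np.c_[n,np.ones(len(n))]@d['R']; c=-d['R'].T@d['t']
    return c+r*((z-c[2])/r[:,2])[:,None]
def cloud(d):
    v,u=np.mgrid[:480,:640]; n=und(d,np.c_[u.ravel(),v.ravel()]); z=d['z_map'].ravel()[:,None]
    P=(np.c_[n*z,z]-d['t'])@d['R']; P[z[:,0]==0]=np.nan; return P.reshape(480,640,3)
E
python3 - <<'E'
from h import *
for n in('scene','top','wrist'):
    d=cam(n,n+'0'); print(n,d['fovy'],d['distortion'],-d['R'].T@d['t'])
print(read_clock(),read_position(),read_orientation())
E
```

```text
pics
scene 46.82890712052112 [-0.02778502  0.          0.          0.          0.        ] [1.00408469 0.45278988 0.81061331]
top 55.169908836018244 [-0.11144226  0.          0.          0.          0.        ] [0.28823185 0.02925976 0.99388792]
wrist 67.43901787328272 [-0.07125722  0.          0.          0.          0.        ] [ 0.33693143 -0.58832979  0.38473979]
0.15 [ 0.27614098 -0.61544025  0.22192748] [ 9.77845486e-01  2.09326881e-01 -1.83354171e-04 -6.54177597e-04]
```

View pics/scene0.png

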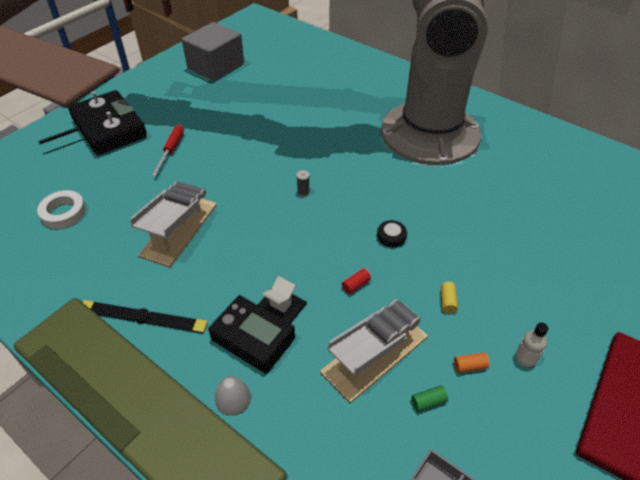

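View pics/top0.png

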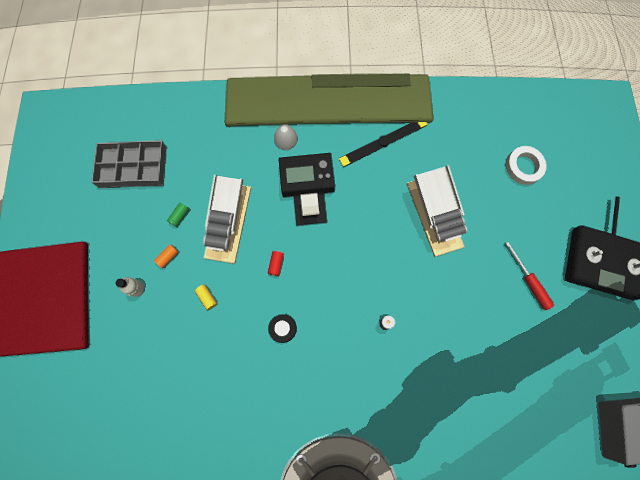

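View pics/wrist0.png

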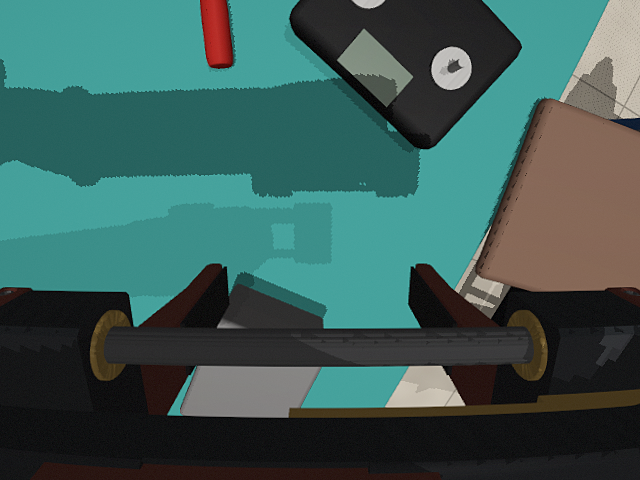

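The top view shows two racks, a left one at about (222,220) and a right one at about (440,210). The charger's white saddle is at (310,204). I'll zoom in on these.

```bash
python3 - <<'E'
from h import *
a=cv2.imread('pics/top0.png'); s=cv2.imread('pics/scene0.png')
L=cv2.resize(a[165:275,180:270],None,fx=4.4,fy=4.4,interpolation=cv2.INTER_CUBIC)
C=cv2.resize(a[165:275,270:345],None,fx=4.4,fy=4.4,interpolation=cv2.INTER_CUBIC)
cv2.imwrite('pics/z1.png',np.hstack([L,C]))
L=cv2.resize(s[290:400,310:440],None,fx=4,fy=4,interpolation=cv2.INTER_CUBIC)
C=cv2.resize(s[265:375,240:310],None,fx=4,fy=4,interpolation=cv2.INTER_CUBIC)
cv2.imwrite('pics/z2.png',np.hstack([L,C]))
d=np.load('pics/top0.npz'); P=cloud(d)
for (u,v) in [(213,247),(216,237),(218,226),(221,215),(226,190),(310,204),(310,195),(310,213),(305,170),(440,230),(430,185),(300,218)]:
    print((u,v),P[v,u].round(4), d['img'][v,u])
E
```

```text
(213, 247) [0.5068 0.2517 0.0661] [157 156 150]
(216, 237) [0.5263 0.2444 0.0735] [ 98  99 100]
(218, 226) [0.5478 0.2392 0.0813] [107 108 108]
(221, 215) [0.5701 0.2327 0.0859] [116 117 117]
(226, 190) [0.6306 0.2274 0.0707] [232 232 226]
(310, 204) [0.6048 0.0483 0.0412] [227 227 215]
(310, 195) [0.6208 0.0477 0.0544] [233 232 220]
(310, 213) [0.5808 0.0484 0.0521] [210 210 192]
(305, 170) [0.6848 0.0583 0.0409] [120 144 126]
(440, 230) [ 0.5321 -0.2231  0.0728] [93 93 91]
(430, 185) [ 0.631  -0.2092  0.0762] [228 228 220]
(300, 218) [0.5825 0.0717 0.0108] [36 36 37]
```

View pics/z1.png

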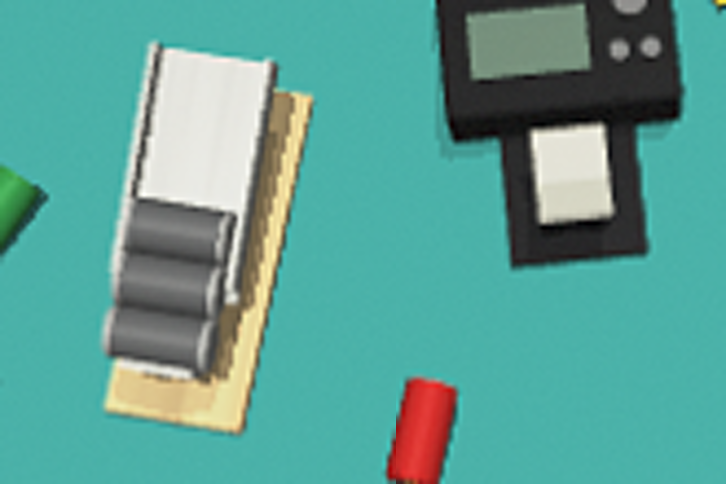

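View pics/z2.png

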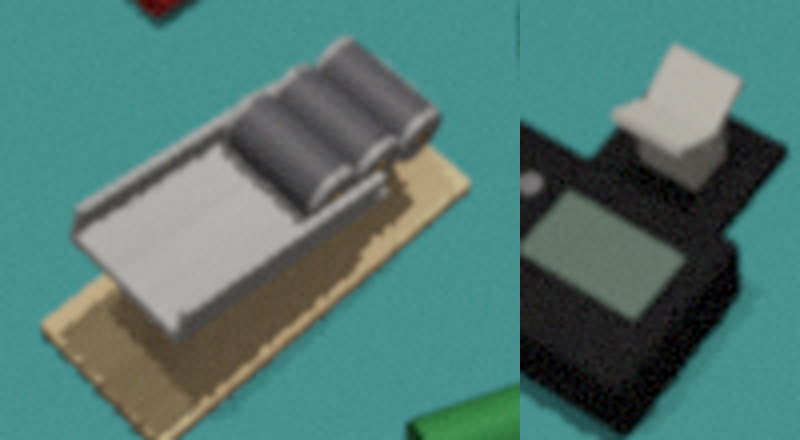

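Left rack: fat cells (length/pitch ratio about 2), with the end cell at top-view pixel (216,240). Right rack: thin ones. Charger saddle: V at (310,204), with its valley line running left-right. Next I'll fit both from the depth maps.

```bash
cat >> h.py <<'E'
from scipy.optimize import least_squares
def fitcell(P,c0,yaw0,r=.013,rad=.016,L=.025):
    """fit level cylinder of known radius; returns cx,cy,cz,yaw (yaw of axis)"""
    Q=P.reshape(-1,3); Q=Q[np.isfinite(Q).all(1)]
    p=np.array([*c0,yaw0],float)
    for it in range(6):
        a=np.array([np.cos(p[3]),np.sin(p[3]),0]); n=np.array([-a[1],a[0],0])
        q=Q-p[:3]; al=q@a; rr=np.hypot(q@n,q[:,2])
        m=(abs(al)<L+.004)&(abs(rr-r)<(.006 if it<3 else .003))&(q[:,2]>.003)
        S=Q[m]
        def f(x):
            n=np.array([-np.sin(x[2]),np.cos(x[2])]); e=(S[:,:2]-[p[0],p[1]])@n-x[0]
            return np.hypot(e,S[:,2]-x[1])-r
        s=least_squares(f,[0,p[2],p[3]],loss='soft_l1',f_scale=.001)
        n=np.array([-np.sin(s.x[2]),np.cos(s.x[2])]); p[:2]+=n*s.x[0]; p[2:]=s.x[1:]
        a=np.array([np.cos(p[3]),np.sin(p[3])]); al=(S[:,:2]-p[:2])@a
        lo,hi=np.percentile(al,[1,99]); p[:2]+=a*(lo+hi)/2
    return p,hi-lo,len(S),np.sqrt(np.mean(s.fun**2))
E
python3 - <<'E'
from h import *
for n in('top0','scene0'):
    d=np.load(f'pics/{n}.npz'); P=cloud(d)
    for c in([.525,.246,.060],[.55,.240,.065],[.576,.235,.07]):
        print(n,fitcell(P,c,np.radians(75 if 0 else 105)))
    # saddle & charger
    Q=P.reshape(-1,3); col=d['img'].reshape(-1,3)
    m=(abs(Q[:,0]-.6)<.06)&(abs(Q[:,1]-.048)<.05)&(Q[:,2]>.025)&(col.min(1)>150)
    S=Q[m]; print(n,'saddle',m.sum(),S.min(0).round(4),S.max(0).round(4))
    r=cv2.minAreaRect(S[:,:2].astype(np.float32)*1000);print(r)
    # low base board of the rack + charger base
    m=(abs(Q[:,0]-.60)<.1)&(abs(Q[:,1]-.05)<.07)&(Q[:,2]>.03)&(col.max(1)<70)&(Q[:,2]<.05)
    print('housing',cv2.minAreaRect(Q[m][:,:2].astype(np.float32)*1000))
E
```

```text
top0 (array([0.51924741, 0.24565971, 0.06196745, 1.38836352]), np.float64(0.04823733565277413), 291, np.float64(0.0013148822038366865))
top0 (array([0.54433848, 0.24093124, 0.06711575, 1.38921972]), np.float64(0.048315257009951325), 286, np.float64(0.0013428638612852312))
top0 (array([0.56950141, 0.23816991, 0.07223443, 1.38049285]), np.float64(0.052074798255963166), 274, np.float64(0.001299936817752381))
top0 saddle 331 [0.5768 0.031  0.0381] [0.6235 0.0675 0.0583]
((600.3051147460938, 48.88908004760742), (46.345794677734375, 35.20088195800781), 4.742031097412109)
housing ((669.4252319335938, 55.50857162475586), (66.35821533203125, 118.94428253173828), 3.5994834899902344)
scene0 (array([0.51863974, 0.24553565, 0.05878556, 1.38116511]), np.float64(0.04986428403938674), 364, np.float64(0.0011987621437306365))
scene0 (array([0.54323165, 0.24061875, 0.06423259, 1.38410284]), np.float64(0.0505087418737658), 399, np.float64(0.0011810703436925943))
scene0 (array([0.56836036, 0.23546081, 0.06926121, 1.37775355]), np.float64(0.05071361839899509), 480, np.float64(0.0012223845241875033))
scene0 saddle 414 [0.5778 0.0294 0.0343] [0.6233 0.0673 0.0544]
((600.3372192382812, 48.87749481201172), (44.37055206298828, 36.1843376159668), 4.406976699829102)
housing ((669.4736328125, 56.28955841064453), (65.43904113769531, 118.78385162353516), 2.576512575149536)
```

Both cameras agree to within about 3 mm. Next I'll hover above the end cell and refine with the wrist camera.

```bash
cat >> h.py <<'E'
from scipy.spatial.transform import Rotation as Ro
def qdown(xa): # tool z down, tool x at world azimuth xa
    x=np.array([np.cos(xa),np.sin(xa),0]); z=np.array([0,0,-1.]); return Ro.from_matrix(np.c_[x,np.cross(z,x),z]).as_quat()
E
python3 - <<'E'
from h import *
q=qdown(1.383-np.pi/2)
for p,qq in(([.519,.2455,.048],q),([.519,.2455,.2],q),([.6,.0487,.043],qdown(.077))): print(np.round(solve_ik(p,qq),3))
arm.move_to([.519-.02,.2455+.004,.17],q); print(read_clock(),read_position())
d=cam('wrist','w1'); P=cloud(d)
print(fitcell(P,[.519,.2456,.06],1.383)); print(fitcell(P,[.544,.2408,.065],1.383))
E
```

```text
[-0.206  0.576 -0.448  1.909  0.359  0.736 -2.62 ]
[ 0.013  0.428 -0.726  1.788  0.324  1.049 -2.591]
[-0.012  0.588 -0.228  1.855  0.192  0.72  -1.842]
3.2833 [0.49946905 0.24875977 0.16991476]
(array([0.51807091, 0.24475976, 0.06107007, 1.3858775 ]), np.float64(0.049058560958591596), 2161, np.float64(0.0005998398133982667))
(array([0.54258862, 0.24017197, 0.06647845, 1.38147654]), np.float64(0.04968165749653539), 2570, np.float64(0.0007614266139734976))
```

View pics/w1.png

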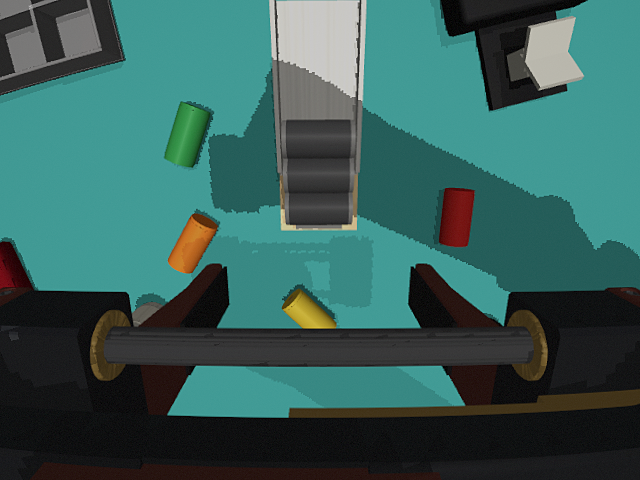

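The wrist view shows the end cell at about (319,208), centred between the finger tips (at 228 and 411). All three fits agree within about 1 mm, so I'll pick.

```bash
python3 - <<'E'
from h import *
q=qdown(1.384-np.pi/2); c=np.array([.5186,.2452])
claw.move_gripper(.074,15)
arm.move_straight([*c,.13],q,rate=.15)
print('down stop',arm.move_straight([*c,.048],rate=.1,f_stop=6),read_position())
f0=read_ft_force()
claw.move_gripper(.03,15); print('gap',read_finger_gap(),read_ft_force()-f0,read_clock())
d=cam('wrist','w2')
E
```

```text
down stop False [0.51901686 0.24558021 0.04857323]
gap 0.05029755218556415 [-0.74716466  0.52017389  2.90610135] 5.7
```

View pics/w2.png

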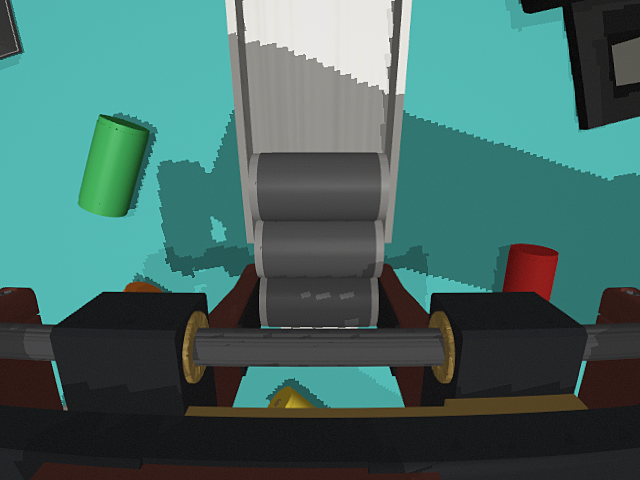

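The end cell sits between the fingers at about (320,302), and the gap is 50.3 mm. Lifting straight up.

```bash
python3 - <<'E'
from h import *
p=read_position()
claw.move_gripper(.03,20)
arm.move_straight([p[0],p[1],.15],rate=.1)
print('gap',read_finger_gap(),read_clock(),read_position(),read_ft_force())
arm.move_straight([p[0]-.0,p[1],.19],rate=.15)
d=cam('wrist','w3'); cam('top','t3'); s=cam('scene','s3')
P=cloud(s)
for c in([.519,.2455,.06],[.5435,.2405,.065]): print(fitcell(P,c,1.384))
E
```

```text
gap 0.05032531568674263 7.1333 [0.51838509 0.24491128 0.14926167] [-0.77009682  0.53341207 -1.38010114]
(array([0.51861252, 0.24571417, 0.05885822, 1.38812776]), np.float64(0.050045279902538084), 368, np.float64(0.0011304139666865882))
(array([0.54361737, 0.24097088, 0.0641354 , 1.38283763]), np.float64(0.050877820756332265), 462, np.float64(0.001260543860511227))
```

View pics/w3.png

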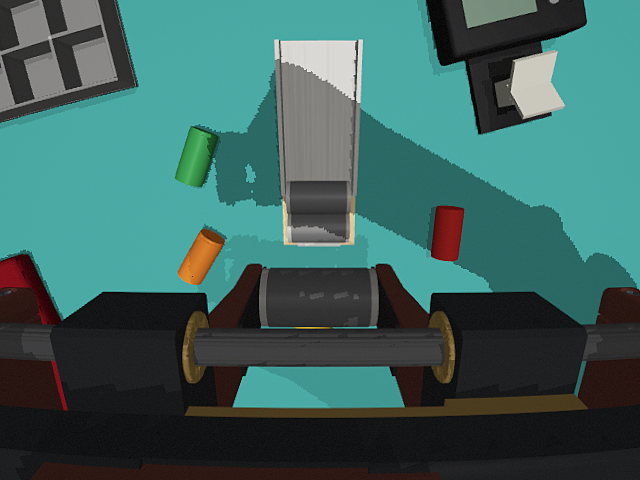

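View pics/s3.png

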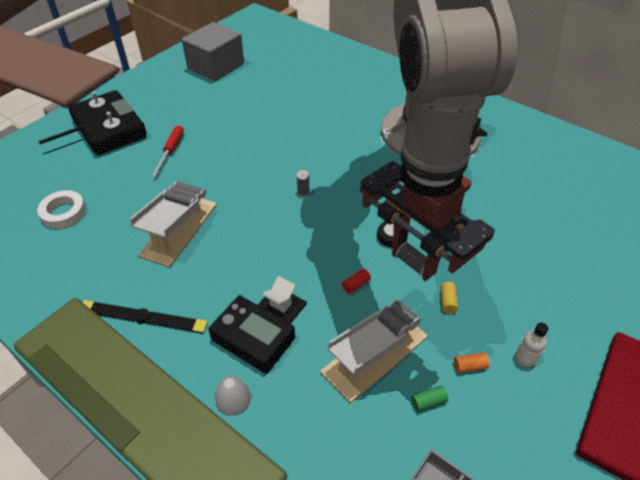

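The next cell has rolled to the stop: the scene-view fit matches the old end-cell pose, and the wrist view shows two cells, at (319,197) and (319,229). The held cell is at (319,297). Now the saddle.

```bash
python3 - <<'E'
from h import *
ya=.077
arm.move_to([.565,.046,.15],qdown(ya)); print(read_clock(),read_position(),read_finger_gap())
p=read_position()
d=cam('wrist','w4'); P=cloud(d)
print('held',fitcell(P,[p[0],p[1],p[2]+.012],ya+np.pi/2))
Q=P.reshape(-1,3);col=d['img'].reshape(-1,3)
for tag in('w4','top0','scene0'):
    d=np.load(f'pics/{tag}.npz');Q=cloud(d).reshape(-1,3);col=d['img'].reshape(-1,3)
    m=(abs(Q[:,0]-.6)<.05)&(abs(Q[:,1]-.048)<.045)&(Q[:,2]>.025)&(Q[:,2]<.07)&(col.min(1)>130)
    S=Q[m]; r=cv2.minAreaRect(S[:,:2].astype(np.float32)*1000); print(tag,m.sum(),r)
    # V planes: fit z = z0 + k|u-u0| in frame
    e=np.array([np.cos(ya),np.sin(ya)])
    def f(x): return x[1]+x[2]*abs((S[:,:2]-[.6,.048])@np.array([np.cos(x[3]),np.sin(x[3])])-x[0])-S[:,2]
    s=least_squares(f,[0,.035,.8,ya],loss='soft_l1',f_scale=.001); 
    v=(S[:,:2]-[.6,.048])@np.array([-np.sin(s.x[3]),np.cos(s.x[3])]); a,b=np.percentile(v,[1,99])
    n=np.array([np.cos(s.x[3]),np.sin(s.x[3])]); c=np.array([.6,.048])+n*s.x[0]+np.array([-n[1],n[0]])*(a+b)/2
    print('  V',s.x.round(4),'len',b-a,'centre',c.round(4),'rest z',s.x[1]+.013*np.sqrt(1+s.x[2]**2),'rms',np.sqrt(np.mean(s.fun**2)))
E
```

```text
8.5417 [0.56482647 0.04768231 0.15007839] 0.05001789279193595
held (array([0.56414361, 0.04746525, 0.16296333, 1.64985496]), np.float64(0.05258479604802116), 6684, np.float64(0.0006369203061412082))
w4 1560 ((600.4804077148438, 47.8182373046875), (44.215606689453125, 35.534305572509766), 4.789398670196533)
  V [0.0012 0.039  0.6847 0.0809] len 0.03500695372719463 centre [0.6012 0.048 ] rest z 0.05476656244708562 rms 0.000914991277488334
top0 335 ((600.631591796875, 49.07575988769531), (47.06739044189453, 35.578102111816406), 4.385683059692383)
  V [0.0012 0.041  0.6251 0.0991] len 0.03482782402988732 centre [0.6011 0.0489] rest z 0.05636977535438982 rms 0.0019364250816884337
scene0 470 ((600.4500122070312, 48.02011489868164), (46.525238037109375, 37.910701751708984), 5.59085750579834)
  V [-1.000e-04  3.810e-02  6.451e-01  6.560e-02] len 0.03536230302733251 centre [0.5999 0.048 ] rest z 0.0536068360598894 rms 0.0018828910655825563
```

View pics/w4.png

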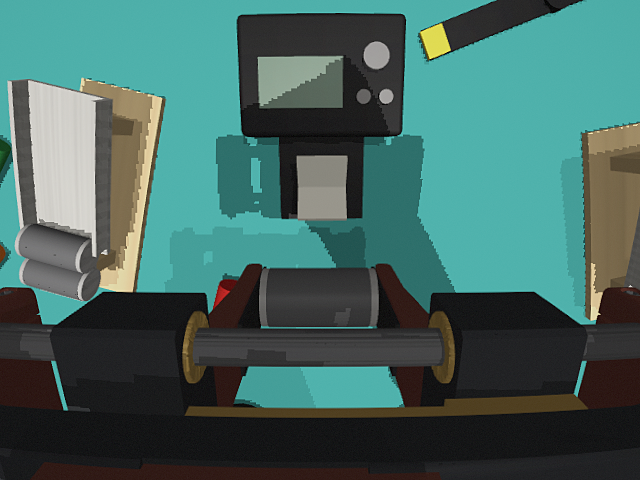

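The saddle is at about (322,187) in the wrist view, with its V running across the picture; the held cell is parallel to it and in line laterally (319 against 322). Now lowering.

```bash
python3 - <<'E'
from h import *
q=qdown(.079)
arm.move_straight([.6010,.0482,.10],q,rate=.12)
arm.hold(.4)
p=read_position();print(p)
arm.move_straight([.6010,.0482,.062],rate=.08); arm.hold(.3)
p=read_position(); print(p,read_clock(),read_ft_force())
d=cam('wrist','w5');P=cloud(d)
print('held',fitcell(P,[p[0],p[1],p[2]+.0125],.079+np.pi/2))
s=cam('scene','s5');P=cloud(s)
print('held s',fitcell(P,[p[0],p[1],p[2]+.0125],.079+np.pi/2))
a=cv2.cvtColor(s['img'],cv2.COLOR_RGB2BGR)[230:340,220:350]
cv2.imwrite('pics/z5.png',cv2.resize(a,None,fx=5,fy=5,interpolation=cv2.INTER_CUBIC))
E
```

```text
[0.60103578 0.04806308 0.10035125]
[0.60127324 0.0482124  0.06239535] 10.5833 [-0.32630131 -0.1405756  -0.32931501]
held (array([0.60060245, 0.04742098, 0.0752943 , 1.6513935 ]), np.float64(0.051839668702242186), 6665, np.float64(0.000638365084503461))
held s (array([0.60131981, 0.04677308, 0.07291586, 1.65177454]), np.float64(0.05219988716111427), 322, np.float64(0.00129726860216516))
```

View pics/w5.png

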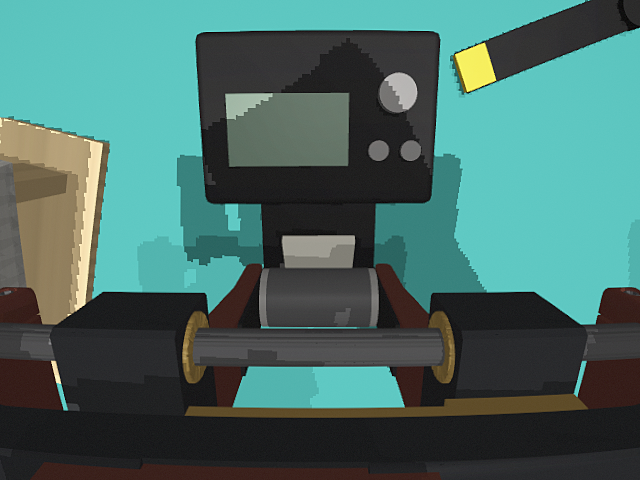

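View pics/z5.png

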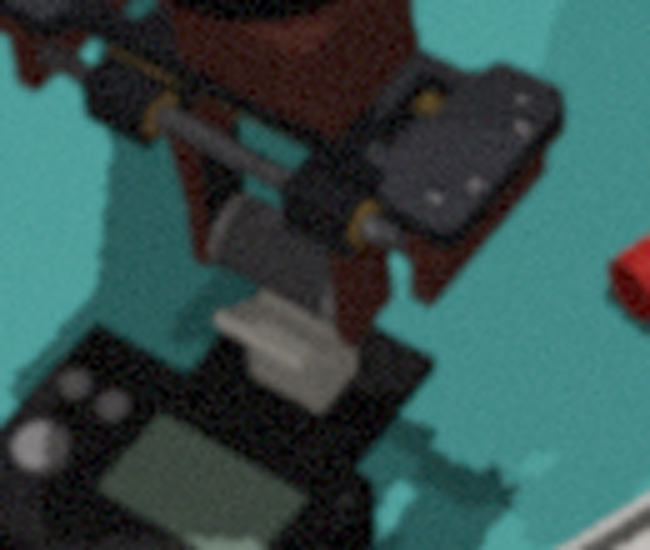

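In the wrist view the saddle's rear rim spans 281–355 (centre 318) and the held cell is centred at 319, so it's aligned. Lowering until it touches.

```bash
python3 - <<'E'
from h import *
print(arm.move_straight([.6010,.0482,.048],rate=.05), read_position())
print('stop',arm.move_straight([.6010,.0482,.0405],rate=.015,f_stop=2.5), read_position(),read_ft_force(),read_clock())
s=cam('scene','s6');P=cloud(s);w=cam('wrist','w6')
p=read_position()
print('held s',fitcell(P,[p[0],p[1],p[2]+.0125],.079+np.pi/2)); print('held w',fitcell(cloud(w),[p[0],p[1],p[2]+.0125],.079+np.pi/2))
a=cv2.cvtColor(s['img'],cv2.COLOR_RGB2BGR)[230:340,220:350]
cv2.imwrite('pics/z6.png',cv2.resize(a,None,fx=5,fy=5,interpolation=cv2.INTER_CUBIC))
E
```

```text
False [0.60063323 0.048227   0.04743236]
stop True [0.60129378 0.04823684 0.04389211] [-0.54763085 -0.32360615  5.26667729] 11.4917
held s (array([0.60140633, 0.04686743, 0.0545675 , 1.65153834]), np.float64(0.052256298718266224), 304, np.float64(0.001226659001865282))
held w (array([0.60056081, 0.04849587, 0.05681813, 1.65015514]), np.float64(0.05201488511560666), 6669, np.float64(0.000627637886606006))
```

View pics/z6.png

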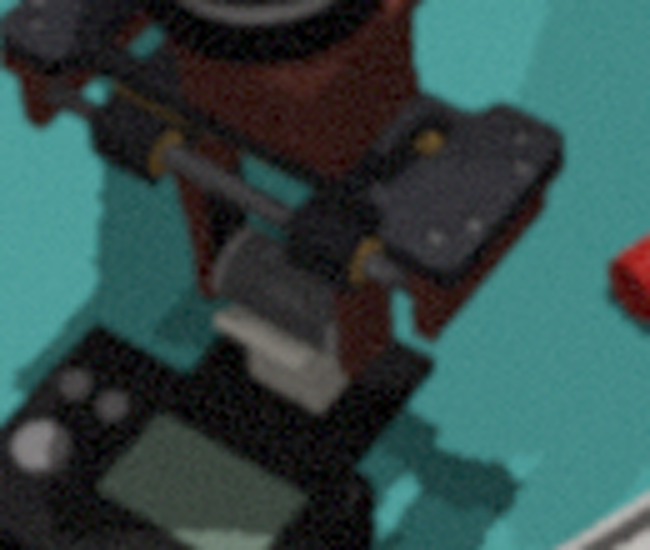

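Contact came at the expected height (cell centre about 0.055–0.056). I'll settle it a touch more, release slowly and retreat straight up.

```bash
python3 - <<'E'
from h import *
claw.move_gripper(.03,4)
print('stop',arm.move_straight([.6010,.0482,.0425],rate=.01,f_stop=2.5), read_position(),read_ft_force())
claw.move_gripper(.054); arm.hold(.2); claw.move_gripper(.072); print(read_finger_gap(),read_ft_force())
p=read_position()
arm.move_straight([p[0],p[1],.12],rate=.1)
arm.move_straight([.53,.046,.17],rate=.2); arm.hold(.3)
print(read_clock())
w=cam('wrist','w7');s=cam('scene','s7');t=cam('top','t7')
for n,d in(('w',w),('s',s),('t',t)):
    P=cloud(d)
    print(n,'cell',fitcell(P,[.6007,.0482,.055],1.65)); 
    print(n,'next',fitcell(P,[.5186,.2452,.06],1.384))
a=cv2.cvtColor(s['img'],cv2.COLOR_RGB2BGR)[250:400,210:440]
cv2.imwrite('pics/z7.png',cv2.resize(a,None,fx=3.4,fy=3.4,interpolation=cv2.INTER_CUBIC))
E
```

```text
stop False [0.60147379 0.0482762  0.04312556] [-1.13654725 -0.01560641  5.41430087]
0.07184121287647187 [-0.23010658  0.92561051 -0.40049392]
14.875
w cell (array([0.59931774, 0.04774325, 0.05623762, 1.65381408]), np.float64(0.049119553305350165), 2491, np.float64(0.0005823017027414746))
w next (array([0.51791154, 0.24473166, 0.06091204, 1.38981053]), np.float64(0.050038165549139625), 1789, np.float64(0.0007642072938167481))
s cell (array([0.60004862, 0.04821303, 0.05404043, 1.64653532]), np.float64(0.05005423759283108), 369, np.float64(0.0012446457056624382))
s next (array([0.51868079, 0.24542544, 0.05886605, 1.37383522]), np.float64(0.05036749010040749), 366, np.float64(0.0011553816991595686))Traceback (most recent call last):
  File "<stdin>", line 12, in <module>
  File "h.py", line 31, in fitcell
    lo,hi=np.percentile(al,[1,99]); p[:2]+=a*(lo+hi)/2
          ~~~~~~~~~~~~~^^^^^^^^^^^
    return _quantile_unchecked(
        a, q, axis, out, overwrite_input, method, keepdims, weights)
    return _ureduce(a,
                    func=_quantile_ureduce_func,
    ...<5 lines>...
                    overwrite_input=overwrite_input,
                    method=method)
    r = func(a, **kwargs)
    result = _quantile(arr,
                       quantiles=q,
    ...<2 lines>...
                       out=out,
                       weights=wgt)
    slices_having_nans = np.isnan(arr[-1, ...])
                                  ~~~^^^^^^^^^
IndexError: index -1 is out of bounds for axis 0 with size 0
```

View pics/w7.png

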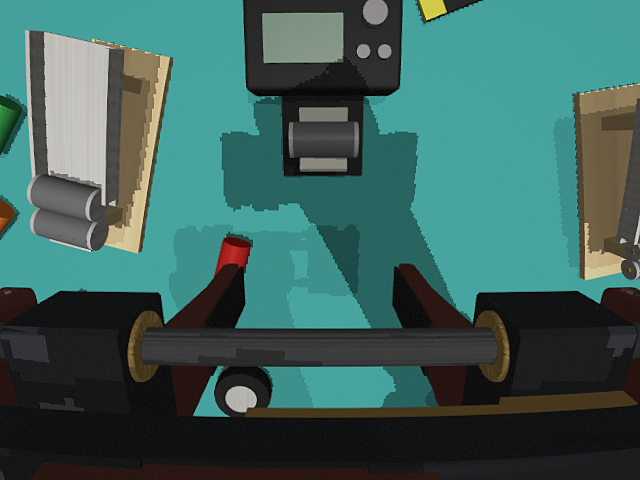

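The cell lies across the saddle at (323,139). It spans 289–358 against trough edges at 300–347, so both centres are at 323.5. The last exception was only the top-view fit, where the arm blocks the view. Handing in.

```bash
python3 - <<'E'
from h import *
print(read_clock(),read_ft_force(),np.abs(read_joint_vel()).max()); sign_off()
E
```

```text
15.025 [ 0.21496683 -1.42963971 -0.11632605] 0.005939277185893681
the job is handed in; nothing more can be done
```

I took the end cell by its ends from the rack of fat cells and lifted it straight out; the next cell rolled down to the stop. I lowered the end cell into the charger's saddle until it touched (about 5 N), let go and backed off. The job was handed in at about 15 s.

**Placed cell:** in the last pictures it lies lengthwise in the saddle, centred to within about 1 mm. The wrist fit gave (0.599, 0.048, 0.056) and the scene fit (0.600, 0.048, 0.054). They differ by about 2 mm in height, which is within the stated calibration.

**Next cell:** it lies where the end cell was, within 1 mm in both fits.

**Failed check:** the final top-view fit failed, most likely because the arm was blocking that camera, so only the wrist and scene cameras confirm the end state.

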